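# Load the bench drying cabinet

## Robot

A 6-joint arm with a two-finger parallel gripper is mounted at the origin on the work surface. World frame = base frame: x ahead of the robot, y to its left, z up, the work surface at z = 0. Lengths are in mm, angles in rad, forces in N, time in s.
With the tool pointing down it reaches from about 275 to 725 mm from the base axis. Payload 15.9 kg.
Tool frame: the origin (TCP) lies on the centre line of the jaws, within the pads' length; the fingertips stand env.tip_extent ahead of it and the grasp point (between the pads) lies 5 mm behind it (env.tip_extent is the distance from the TCP to the fingertips, in mm); z points along the fingers, y is the line along which they close (so a half turn about z gives the same grasp; the last joint's range is limited). The gripper opens to 85 mm and grips with 20 to 120 N. Pads are 22 mm wide; open, the fingers measure 114 mm over their backs; the gripper's body (76 mm by 85 mm) begins 54 mm behind the grasp point. The pads swing forward as they close: fully open they stand 13 mm farther back than shut.
Start: joints at [-1.159, 0.213, -0.034, 1.323, 0, 1.571], TCP at [200.122, -458.188, 245.306] pointing down, gripper open.
Joint ranges: [-2.98, 2.98], [-0.74, 1.72], [-1.14, 1.35], [-2.1, 2.04], [-1.57, 1.44], [-3.14, 3.14]. Speed limits (rad/s): [1.89, 1.89, 2.39, 2.57, 3.14, 3.14].

## Interface

Orientations are given as a rotation vector (axis times angle).
In Python, from station import env, grab_frame gives the robot as it stands.
- The arm moves only by the tool servo_tool, never from a script. Its argument "steps" is a list of rows, each an object with "travel": the shift along the tool's x, y, z in m, a list of three; "angular": the turn, a rotation vector about the tool's x, y, z in degrees, a list of three; "jaw": the finger opening in m, from 0 to 0.0854. In form: [{"travel": [x, y, z], "angular": [rx, ry, rz], "jaw": jaw}, ...]. A call has 1 to 20 rows; each row is the pose to reach, as a shift and turn from the pose commanded when the call began, along the tool's axes at that moment; what a row does not reach only later rows make up. A row lasts 1/8 s, in which the tool goes at most 62.5 mm and 10.7 degrees, less where a joint would pass 70% of its speed; a pose out of reach is approached as far as the arm can. A call with a gripper value outside its range is refused whole. The fingers move at their own pace and stop on an object; "force" is the grip in N (left out, the last holds). Time passes only in rows, so rows that repeat a pose let the fingers close. It gives the time, the measured TCP pose, the force, the opening and the grip force at its end, in the units of the state.
- env.get_state(): the state, without advancing time (a new reading comes with each control period).
- grab_frame(name): name is "scene" or "top"; returns a dict with "image" (384x512x3 uint8, blue, green, red), "range_z" (384x512 float32, mm along the optical axis (not along the pixel's ray), 0 where there is no reading), "camera_matrix" (3x3 intrinsics, pixels), "pose" (4x4, takes a point from camera to world coordinates). Camera axes: x right, y down, z forward; pixel columns grow to the right and rows downward; lengths in mm; the calibration is good to about 2 mm. A picture is of the moment at which its call begins.
- env.finish_job(): hands the job in; it is judged then, once.
The state is a dict: "time": time; "joints": joint angles; "qvel": joint speeds; "effort": joint torques, N m; "eef_pos": TCP position; "orientation": TCP orientation; "ft_force": force on the tool from outside, world axes, zero at the start; "ft_torque": the same for the moment, N m; "gripper_width": finger opening in mm; "grasp_force": force on a finger pad.
Only numpy, scipy, OpenCV 4.12 (cv2) and the standard library are available. Lean on these libraries where they do the work, as an engineer would, in place of code of your own. Each camera call takes 0.05 s, during which the arm holds its last target. There are 200 camera calls.

## Task

The tall sample case standing in front of the drying cabinet is in the way of its door. Set the case down on the bench clear of the door's swing, swing the door wide open by its handle, then take the case again and stand it fully inside on the cabinet floor, upright and narrow end first. Leave the door wide open for the next load and do not disturb the amber bottle, the conical flask and the flat square case standing around it.

Things in the scene. Friction and masses are not known exactly. Their poses are not given: they have to be found in the camera images.
- cabinet: Fixed drying cabinet, clear panes in a grey frame: 200 mm deep (x), 210 wide (y), 260 high. Origin: centre of its underside, on the bench. Own -x is the front, roughly facing the robot; +y the hinge side. Outer door face at own x = -100. Inside: flat floor 12 mm above the bench, own x -85 (open front edge, no sill) to +88, 186 wide; front roof bar's underside at 248; roof pane above.
- door (a joint): Angle of the only door, rad: 0 shut, grows as its free edge swings out to the robot and round to the cabinet's +y side; stop at 1.75. Starts 0 to 0.06. No latch, light hinge friction (under 1.5 N at the handle), stays where left. Door 204 mm wide, 252 high, 15 thick, grey frame and clear pane; lower edge 4 mm above the bench, top 4 mm below the cabinet's.
- hinge (a point): A point on the door's upright hinge axis, half-way up the door: at own x = -85 mm, y = +102 mm of the cabinet, 130 mm above the bench. The door turns about the vertical through it; the door's outer face is 15 mm in front of it when shut.
- handle (a point): Upright steel bar near the door's free edge, 11 mm thick, 111 long, ends 146 and 257 mm above the bench. Origin: centre of the bar, 201 mm up. Bar axis 35 mm out from the door face, on two 8 mm posts 42 mm above and below its centre, 174 mm along the door from the hinge. Turns with the door (the bar is its part door_c5); own -x points out from the face, own +y along the door to the hinge.
- case_center (a point): Centre (35 mm above its underside) of the loose sample case: a plain grey plastic box 110 mm long (own x), 50 wide (own y), 70 high (own z), 0.25 to 0.5 kg, with a dark lid seam and a small paper label on top. It starts upright in front of the door, its long side roughly along the door, about 120 mm in front of the door face.
- bottle: Amber reagent bottle, black cap, 66 mm across, 140 high. Origin: centre of its underside. Stands beside the cabinet's front; leave alone.
- flask: Conical glass flask, 80 mm across at the foot, 124 high. Origin: centre of its underside. Leave alone.
- flat_case: Flat square grey plastic case, 75 x 75 mm, 35 high (not the one to load). Origin: centre of its underside. Leave alone.
- case: The same loose sample case, origin at the centre of its underside; axes as for case_center.
Mind the look-alikes: they are no part of the job. What is shaped like the case but green or red is not meant.

How it is judged (in metres and radians):
On the way, in this order (a step that is already met when the one before it is completed fails the run):
1. the case stands released on the bench clear of the door's swing, the door not yet opened ((horizontal distance between case_center and hinge above 0.225 m or y of case_center in the frame of cabinet above 0.17 m) and height (world z) of case_center below 0.045 m and angle between case_center's own z axis and vertical below 0.2 rad and contact force between the fingers and case below 0.1 N and value of joint door below 0.2 rad), for 0.1 s.
2. the door is drawn ajar with the fingers on its handle (value of joint door above 0.3 rad and contact force between the fingers and door_c5 above 0.2 N).
3. the door is wide open (value of joint door above 1.2 rad), for 0.1 s.
At the end, for the whole second after the job is handed in: The case stands at rest and upright (within 0.15 rad) on the cabinet floor, wholly behind the plane of the frame's front (its centre no less than 55 mm in from it), its long side pointing into the cabinet within 0.4 rad, and the door is open by more than 1.2 rad (x of case_center in the frame of cabinet between -0.03 and 0.04 m and y of case_center in the frame of cabinet between -0.08 and 0.08 m and z of case_center in the frame of cabinet between 0.035 and 0.055 m and angle between case_center's own z axis and vertical below 0.15 rad and angle between the x axis of case_center and the x axis of cabinet, either way round below 0.4 rad and value of joint door above 1.2 rad and linear speed of case below 0.02 m/s); the robot touches nothing.
It fails at once if the amber reagent bottle is pushed more than 30 mm or tipped (distance of bottle from where it was at the start of the episode above 0.03 m or angle between bottle's own z axis and vertical above 0.3 rad).
It fails at once if the conical flask is pushed more than 30 mm or tipped (distance of flask from where it was at the start of the episode above 0.03 m or angle between flask's own z axis and vertical above 0.3 rad).
It fails at once if the flat square case is pushed more than 30 mm or tipped (distance of flat_case from where it was at the start of the episode above 0.03 m or angle between flat_case's own z axis and vertical above 0.3 rad).
It also fails if it takes over 72 s, if anything falls off the work surface, if the arm or the gripper's body presses on something with over 40 N, if the wrist force passes 120 N, or if a joint passes its speed limit or range.

## Working session

There is one attempt and no reset: what is moved stays moved. The work goes in short steps, Python scripts to look and compute and a tool call to move; the robot and the scene stay as the last step left them, time stands still between calls to the robot, and variables do not carry over. Pictures are saved under pics/ and viewed, at most 10 in all, crops included, and the job is handed in when it is done.

Besides the shell and the picture viewer there is one more tool, called after ">>>" in YAML: its name, and indented under it one key for each argument. servo_tool: Moves the arm, as the interface text tells. Its arguments: {"type":"object","properties":{"steps":{"type":"array","items":{"type":"object","properties":{"travel":{"type":"array","items":{"type":"number"}},"angular":{"type":"array","items":{"type":"number"}},"jaw":{"type":"number"}}}},"force":{"type":"number"}},"required":["steps"]}

```bash
ls; mkdir -p pics; cat > h.py <<'E'
import numpy as np, cv2
from scipy.spatial.transform import Rotation as R
from station import env, grab_frame
def pts(f):
    d=f["range_z"];K=f["camera_matrix"];h,w=d.shape
    u,v=np.meshgrid(np.arange(w),np.arange(h))
    P=np.stack([(u-K[0,2])/K[0,0]*d,(v-K[1,2])/K[1,1]*d,d],-1)
    T=np.array(f["pose"]);W=P@T[:3,:3].T+T[:3,3];W[d==0]=np.nan
    return W
E
python3 - <<'E'
from h import *
print(env.tip_extent, env.get_state())
for n in("scene","top"):
    f=grab_frame(n);cv2.imwrite(f"pics/{n}0.png",f["image"]);np.save(f"{n}0.npy",pts(f));print(n,f["camera_matrix"],f["pose"])
a=cv2.imread("pics/scene0.png");b=cv2.imread("pics/top0.png")
E
```

```text
pics
14.0 {'time': 0.0, 'joints': array([-1.15899211e+00,  2.13358377e-01, -3.50512397e-02,  1.32349884e+00,
       -3.67479113e-06,  1.57077901e+00]), 'qvel': array([ 0.00103979, -0.00134421,  0.00027928,  0.00151433, -0.00054503,
        0.00129367]), 'effort': array([-3.40062325e-03, -6.86171651e+01,  4.87115693e+01,  1.79005461e-02,
       -2.27961286e-04,  7.14035167e-06]), 'eef_pos': array([ 200.00192873, -457.90578143,  244.81816226]), 'orientation': array([-3.07416213e+00, -6.42103740e-01,  3.62670474e-04]), 'ft_force': array([-0.31121146, -0.34794455, -0.56650147]), 'ft_torque': array([-0.01775706, -0.05784944,  0.00242018]), 'grasp_force': 0.0, 'gripper_width': 85.65713137736289}
scene [[470.05034012   0.         262.17277803]
 [  0.         470.05034012 199.9267556 ]
 [  0.           0.           1.        ]] [[-5.11730113e-01  7.13083199e-01 -4.79212524e-01  1.21152366e+03]
 [ 8.59088280e-01  4.18222592e-01 -2.95054557e-01  4.58391441e+02]
 [-9.98094310e-03 -5.62674165e-01 -8.26618513e-01  1.33810974e+03]
 [ 0.00000000e+00  0.00000000e+00  0.00000000e+00  1.00000000e+00]]
top [[377.18675971   0.         250.48419072]
 [  0.         377.18675971 191.48106372]
 [  0.           0.           1.        ]] [[ 1.09376488e-02 -9.97406617e-01  7.11365457e-02  4.30655076e+02]
 [-9.99506479e-01 -1.30002618e-02 -2.85970632e-02  1.54121552e+01]
 [ 2.94476937e-02 -7.07886537e-02 -9.97056568e-01  1.06952977e+03]
 [ 0.00000000e+00  0.00000000e+00  0.00000000e+00  1.00000000e+00]]
```

View pics/scene0.png

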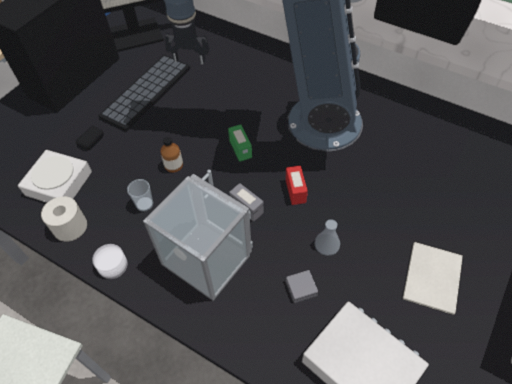

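View pics/top0.png

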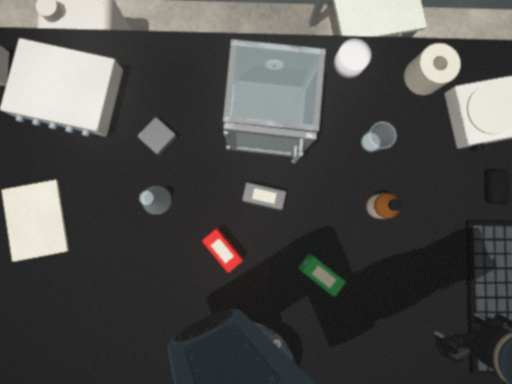

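The grey labelled case is at top (264,196) and scene (247,201). Look-alikes are the red box (222,250), the green box (322,275) and the flat square case (156,135). The bottle is at (384,206) and the flask at (155,200). The handle is at (297,150). The choice is the grey box with the label in front of the door, which I'll check in a crop while measuring.

```bash
python3 - <<'E'
from h import *
im=cv2.imread("pics/top0.png");W=np.load("top0.npy")
c=cv2.resize(im[25:225,130:410],None,fx=2.8,fy=2.8,interpolation=cv2.INTER_CUBIC);cv2.imwrite("pics/crop1.png",c)
def obj(name,W,u0,u1,v0,v1,z0,z1):
    p=W[v0:v1,u0:u1].reshape(-1,3);p=p[(p[:,2]>z0)&(p[:,2]<z1)]
    if len(p)<5: print(name,len(p));return
    (cx,cy),s,a=cv2.minAreaRect(p[:,:2].astype(np.float32)); print(name,len(p),"rect",round(cx),round(cy),np.round(s),round(a,1),"med",np.round(np.median(p,0)))
obj("case",W,235,295,175,215,62,78)
obj("flat",W,130,180,112,160,28,42)
obj("flask",W,132,180,180,220,15,140)
obj("bottle",W,360,405,190,222,15,150)
obj("beaker",W,358,400,118,155,15,200)
obj("cabtop",W,215,335,35,165,240,275)
obj("red",W,195,250,222,275,40,90)
obj("green",W,295,350,250,300,40,90)
S=np.load("scene0.npy")
obj("S cabtop",S,140,255,170,300,245,275)
obj("S case",S,225,270,180,225,62,78)
obj("S flask",S,305,350,212,258,8,140)
obj("S bottle",S,155,190,135,178,8,150)
obj("S flat",S,283,322,268,305,28,42)
E
```

```text
case 769 rect 491 -49 [110.  50.] 77.4 med [491. -49.  70.]
flat 740 rect 658 249 [76. 75.] 48.8 med [657. 248.  35.]
flask 640 rect 479 243 [68. 77.] 80.2 med [477. 237.  57.]
bottle 691 rect 470 -370 [64. 58.] 3.3 med [ 468. -360.   96.]
beaker 638 rect 656 -359 [70. 70.] 7.5 med [ 659. -371.   65.]
cabtop 8730 rect 697 -56 [210. 244.] 85.2 med [713. -57. 260.]
red 828 rect 346 60 [110.  50.] 40.6 med [347.  60.  70.]
green 829 rect 281 -208 [111.  50.] 52.2 med [ 282. -206.   70.]
S cabtop 5007 rect 697 -54 [213. 242.] 85.0 med [724. -51. 261.]
S case 451 rect 490 -47 [116.  53.] 76.1 med [493. -46.  71.]
S flask 608 rect 455 233 [169. 131.] 25.7 med [493. 254.  52.]
S bottle 564 rect 443 -391 [177. 118.] 31.6 med [ 480. -358.   84.]
S flat 586 rect 657 251 [79. 76.] 48.6 med [658. 251.  36.]
```

View pics/crop1.png

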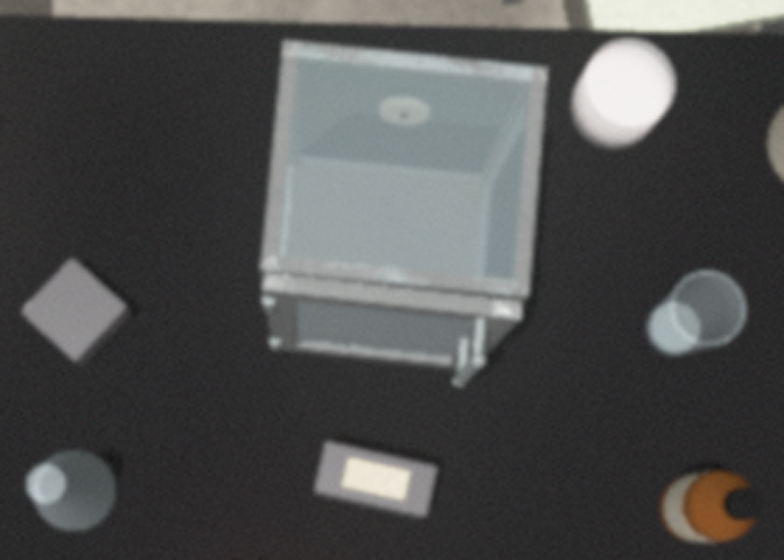

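The crop shows the grey box with its paper label at crop (376,479), directly in front of the door. The red and green boxes have coloured bodies, so the choice holds. The bar is at crop (475,345).

Cabinet: yaw −4.8°, origin about (717,−58), hinge about (641,51). The case is 110×50 with its top at 70, at (491,−49).

Next I'll write a helper that gives relative moves.

```bash
cat >> h.py <<'E'
YAW=np.radians(-4.8);CAB=np.array([717.,-58.])
def c2w(x,y): return CAB+np.array([[np.cos(YAW),-np.sin(YAW)],[np.sin(YAW),np.cos(YAW)]])@[x,y]
def rot(h,t):  # heading, tilt below horizontal (deg); jaws close along h+90
    h,t=np.radians([h,t]);z=[np.cos(t)*np.cos(h),np.cos(t)*np.sin(h),-np.sin(t)];y=[-np.sin(h),np.cos(h),0]
    return R.from_matrix(np.c_[np.cross(y,z),y,z])
def rel(*goals):
    s=env.get_state();R0=R.from_rotvec(s["orientation"]);p0=s["eef_pos"]
    print("t",round(s["time"],2),"p",np.round(p0,1),"q",np.round(s["joints"],2),"w",round(s["gripper_width"],1),"g",round(s["grasp_force"],1),"ft",np.round(s["ft_force"],1))
    for p,h,t in goals:
        print("travel",np.round(R0.inv().apply(np.array(p)-p0)/1000,4),"ang",np.round((R0.inv()*rot(h,t)).as_rotvec(degrees=True),1))
E
python3 - <<'E'
from h import *
rel(((491,-49,160),-102.6,90),((491,-49,40),-102.6,90))
E
```

```text
t 0.1 p [ 200.  -458.   244.9] q [-1.16  0.21 -0.03  1.32 -0.    1.57] w 85.2 g 0.0 ft [ 1.1  0.2 -0.6]
travel [ 0.4303 -0.2582  0.0851] ang [ -0.1  -0.  -53.8]
travel [ 0.4303 -0.2581  0.2051] ang [ -0.1  -0.  -53.8]
```

>>> servo_tool:
  steps:
    - {"travel": [0.05, -0.03, 0], "angular": [0, 0, -8], "jaw": 0.085}
    - {"travel": [0.1, -0.06, 0], "angular": [0, 0, -16], "jaw": 0.085}
    - {"travel": [0.15, -0.09, 0], "angular": [0, 0, -24], "jaw": 0.085}
    - {"travel": [0.2, -0.12, 0], "angular": [0, 0, -32], "jaw": 0.085}
    - {"travel": [0.25, -0.15, 0], "angular": [0, 0, -40], "jaw": 0.085}
    - {"travel": [0.3, -0.18, 0.01], "angular": [0, 0, -46], "jaw": 0.085}
    - {"travel": [0.35, -0.21, 0.03], "angular": [0, 0, -52], "jaw": 0.085}
    - {"travel": [0.4, -0.24, 0.06], "angular": [0, 0, -53.8], "jaw": 0.085}
    - {"travel": [0.43, -0.258, 0.085], "angular": [0, 0, -53.8], "jaw": 0.085}
    - {"travel": [0.4303, -0.2582, 0.085], "angular": [0, 0, -53.8], "jaw": 0.085}
    - {"travel": [0.4303, -0.2582, 0.085], "angular": [0, 0, -53.8], "jaw": 0.085}
  force: 60

```text
time: 1.48
eef_pos: [490.8, -49.6, 160.4]
orientation: [-2.452, -1.964, 0.001]
ft_force: [-0.0, -1.0, -0.7]
gripper_width: 85.1
grasp_force: 0.0
```

```bash
python3 - <<'E'
from h import *
rel(((491,-49,40),-102.6,90))
E
```

```text
t 1.48 p [490.8 -49.6 160.4] q [-0.1   0.23 -0.23  1.11 -0.    1.69] w 85.1 g 0.0 ft [-0.  -1.  -0.7]
travel [6.000e-04 1.000e-04 1.204e-01] ang [-0.  0.  0.]
```

>>> servo_tool:
  steps:
    - {"travel": [0, 0, 0.04], "angular": [0, 0, 0], "jaw": 0.085}
    - {"travel": [0, 0, 0.08], "angular": [0, 0, 0], "jaw": 0.085}
    - {"travel": [0, 0, 0.11], "angular": [0, 0, 0], "jaw": 0.085}
    - {"travel": [0, 0, 0.12], "angular": [0, 0, 0], "jaw": 0.085}
    - {"travel": [0, 0, 0.12], "angular": [0, 0, 0], "jaw": 0.04}
    - {"travel": [0, 0, 0.12], "angular": [0, 0, 0], "jaw": 0.04}
    - {"travel": [0, 0, 0.12], "angular": [0, 0, 0], "jaw": 0.04}
    - {"travel": [0, 0, 0.12], "angular": [0, 0, 0], "jaw": 0.04}
    - {"travel": [0, 0, 0.12], "angular": [0, 0, 0], "jaw": 0.04}
    - {"travel": [0, 0, 0.12], "angular": [0, 0, 0], "jaw": 0.04}
  force: 60

```text
time: 2.72
eef_pos: [492.1, -49.6, 41.9]
orientation: [2.45, 1.963, 0.002]
ft_force: [-0.7, -2.0, 7.3]
gripper_width: 49.3
grasp_force: 62.1
```

```bash
python3 - <<'E'
from h import *
rel(((491,-49,80),-102.6,90),((485,-220,80),-24.4,90),((485,-220,41),-24.4,90))
E
```

```text
t 2.73 p [492.1 -49.6  41.9] q [-0.1   0.34 -0.41  0.82 -0.    1.69] w 49.3 g 62.1 ft [-0.7 -2.   7.3]
travel [ 0.0004 -0.0011 -0.0381] ang [ 0.1  0.  -0. ]
travel [-0.1678  0.0304 -0.0381] ang [  0.1   0.1 -78.2]
travel [-0.1678  0.0303  0.0009] ang [  0.1   0.1 -78.2]
```

>>> servo_tool:
  steps:
    - {"travel": [0, 0, -0.02], "angular": [0, 0, 0], "jaw": 0.04}
    - {"travel": [0, 0, -0.04], "angular": [0, 0, 0], "jaw": 0.04}
    - {"travel": [-0.018, 0.003, -0.04], "angular": [0, 0, -9], "jaw": 0.04}
    - {"travel": [-0.037, 0.006, -0.04], "angular": [0, 0, -18], "jaw": 0.04}
    - {"travel": [-0.056, 0.01, -0.04], "angular": [0, 0, -27], "jaw": 0.04}
    - {"travel": [-0.075, 0.013, -0.04], "angular": [0, 0, -36], "jaw": 0.04}
    - {"travel": [-0.094, 0.017, -0.04], "angular": [0, 0, -45], "jaw": 0.04}
    - {"travel": [-0.113, 0.02, -0.04], "angular": [0, 0, -54], "jaw": 0.04}
    - {"travel": [-0.132, 0.024, -0.04], "angular": [0, 0, -63], "jaw": 0.04}
    - {"travel": [-0.15, 0.027, -0.04], "angular": [0, 0, -71], "jaw": 0.04}
    - {"travel": [-0.168, 0.03, -0.04], "angular": [0, 0, -78], "jaw": 0.04}
    - {"travel": [-0.168, 0.03, -0.02], "angular": [0, 0, -78], "jaw": 0.04}
    - {"travel": [-0.168, 0.03, -0.005], "angular": [0, 0, -78], "jaw": 0.04}
    - {"travel": [-0.168, 0.03, 0.0], "angular": [0, 0, -78], "jaw": 0.04}
    - {"travel": [-0.168, 0.03, 0.0], "angular": [0, 0, -78], "jaw": 0.04}
  force: 60

```text
time: 4.6
eef_pos: [483.3, -219.7, 41.7]
orientation: [-0.67, -3.069, 0.001]
ft_force: [-12.7, 4.8, 22.9]
gripper_width: 49.6
grasp_force: 66.2
```

```bash
python3 - <<'E'
from h import *
rel()
E
```

```text
t 4.6 p [ 483.3 -219.7   41.7] q [-0.43  0.4  -0.31  0.86 -0.    0.  ] w 49.6 g 66.2 ft [-12.7   4.8  22.9]
```

>>> servo_tool:
  steps:
    - {"travel": [0, 0, -0.001], "angular": [0, 0, 0], "jaw": 0.085}
    - {"travel": [0, 0, -0.001], "angular": [0, 0, 0], "jaw": 0.085}
    - {"travel": [0, 0, -0.001], "angular": [0, 0, 0], "jaw": 0.085}
    - {"travel": [0, 0, -0.001], "angular": [0, 0, 0], "jaw": 0.085}
    - {"travel": [0, 0, -0.02], "angular": [0, 0, 0], "jaw": 0.085}
    - {"travel": [0, 0, -0.06], "angular": [0, 0, 0], "jaw": 0.085}
    - {"travel": [0, 0, -0.11], "angular": [0, 0, 0], "jaw": 0.085}
    - {"travel": [0, 0, -0.16], "angular": [0, 0, 0], "jaw": 0.085}
    - {"travel": [0, 0, -0.21], "angular": [0, 0, 0], "jaw": 0.085}
    - {"travel": [0, 0, -0.25], "angular": [0, 0, 0], "jaw": 0.085}
    - {"travel": [0, 0, -0.25], "angular": [0, 0, 0], "jaw": 0.085}

```text
time: 5.98
eef_pos: [484.8, -220.4, 293.1]
orientation: [0.669, 3.065, -0.002]
ft_force: [0.3, 0.4, 0.1]
gripper_width: 85.1
grasp_force: 0.0
```

```bash
python3 - <<'E'
from h import *
f=grab_frame("top");W=pts(f);np.save("top1.npy",W);im=f["image"]
g=grab_frame("scene");np.save("scene1.npy",pts(g));S=pts(g)
a=cv2.resize(im[95:235,200:400],None,fx=2,fy=2,interpolation=cv2.INTER_CUBIC)
b=cv2.resize(g["image"][140:280,150:350],None,fx=2,fy=2,interpolation=cv2.INTER_CUBIC)
cv2.imwrite("pics/two1.png",np.hstack([a,b]))
def o(n,W,m):
    p=W[m];p=p.reshape(-1,3)
    if len(p)>4:
        (cx,cy),s,an=cv2.minAreaRect(p[:,:2].astype(np.float32));print(n,len(p),round(cx),round(cy),np.round(s),round(an,1),np.round(np.median(p,0)))
for n,w in(("top",W),("scene",S)):
    x,y,z=w[...,0],w[...,1],w[...,2]
    o(n+" case",w,(z>62)&(z<76)&(x>400)&(x<570)&(y>-300)&(y<-150))
    # handle: region out from door face
    c,s=np.cos(YAW),np.sin(YAW);ox=c*(x-CAB[0])+s*(y-CAB[1]);oy=-s*(x-CAB[0])+c*(y-CAB[1])
    m=(ox<-120)&(ox>-160)&(oy<-30)&(oy>-110)&(z>150)&(z<275)
    o(n+" handle",w,m)
    if m.any(): print(" own",np.median(ox[m]),np.median(oy[m]),np.percentile(oy[m],[5,95]),z[m].min(),z[m].max(),ox[m].min())
    m=(ox<-60)&(ox>-120)&(abs(oy)<115)&(z>246)&(z<258);
    if m.any(): print(" doortop own x vs y fit",np.polyfit(oy[m],ox[m],1), oy[m].min(),oy[m].max(),np.percentile(ox[m],[1,99]))
rel()
E
```

```text
top case 643 483 -219 [ 50. 108.] 65.6 [ 474. -215.   70.]
top handle 91 580 -116 [10. 22.] 85.6 [ 574. -115.  226.]
 own -137.65097414482656 -68.85462003909714 [-74.11377599 -65.05549858] 153.12844515763504 257.47816326490783 -142.53887058931343
 doortop own x vs y fit [ 1.17004155e-02 -9.16898453e+01] -103.47617039928339 105.70171399504282 [-112.90342154  -62.24844981]
scene case 224 479 -216 [ 54. 106.] 66.1 [ 463. -214.   71.]
scene handle 65 578 -114 [12. 22.] 72.0 [ 576. -112.  232.]
 own -135.38604318113016 -66.01065303402245 [-72.19034083 -62.92540296] 183.28034030312392 261.5583708997726 -144.4647636276024
 doortop own x vs y fit [ 5.70942724e-02 -9.26687995e+01] -102.97047690015769 109.04316765669567 [-117.74441326  -60.51002212]
t 6.08 p [ 483.8 -219.8  289.9] q [-0.43  0.28  0.16  1.45  0.    0.  ] w 85.1 g 0.0 ft [-0.3 -0.8 -0.3]
```

View pics/two1.png

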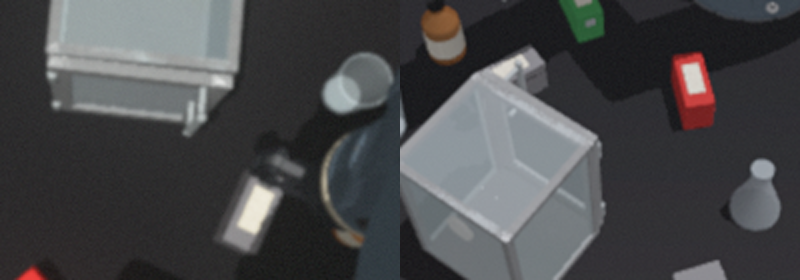

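```bash
python3 - <<'E'
from h import *
rel(((575,-115,290),-6,90),((575,-115,238),-6,90))
E
```

```text
t 6.08 p [ 483.8 -219.8  289.9] q [-0.43  0.28  0.16  1.45  0.    0.  ] w 85.1 g 0.0 ft [-0.3 -0.8 -0.3]
travel [-0.0393  0.1333 -0.0002] ang [  0.   -0.  -18.6]
travel [-0.0393  0.1333  0.0518] ang [  0.   -0.  -18.6]
```

>>> servo_tool:
  steps:
    - {"travel": [-0.01, 0.033, 0], "angular": [0, 0, -6], "jaw": 0.085}
    - {"travel": [-0.02, 0.067, 0], "angular": [0, 0, -12], "jaw": 0.085}
    - {"travel": [-0.03, 0.1, 0], "angular": [0, 0, -18.6], "jaw": 0.085}
    - {"travel": [-0.039, 0.133, 0], "angular": [0, 0, -18.6], "jaw": 0.085}
    - {"travel": [-0.039, 0.133, 0], "angular": [0, 0, -18.6], "jaw": 0.06}
    - {"travel": [-0.039, 0.133, 0.02], "angular": [0, 0, -18.6], "jaw": 0.06}
    - {"travel": [-0.039, 0.133, 0.04], "angular": [0, 0, -18.6], "jaw": 0.06}
    - {"travel": [-0.039, 0.133, 0.052], "angular": [0, 0, -18.6], "jaw": 0.06}
    - {"travel": [-0.039, 0.133, 0.052], "angular": [0, 0, -18.6], "jaw": 0.06}
  force: 25

```text
time: 7.2
eef_pos: [573.8, -115.3, 237.4]
orientation: [-0.165, -3.135, -0.0]
ft_force: [0.7, 0.3, 1.0]
gripper_width: 60.1
grasp_force: 0.0
```

```bash
python3 - <<'E'
from h import *
g=grab_frame("scene");cv2.imwrite("pics/hand1.png",cv2.resize(g["image"][110:260,140:290],None,fx=4,fy=4,interpolation=cv2.INTER_CUBIC))
rel()
E
```

```text
t 7.25 p [ 574.2 -115.4  238.3] q [-0.2   0.4   0.2   1.37 -0.   -0.09] w 60.3 g 0.0 ft [0.5 0.4 0.6]
```

View pics/hand1.png

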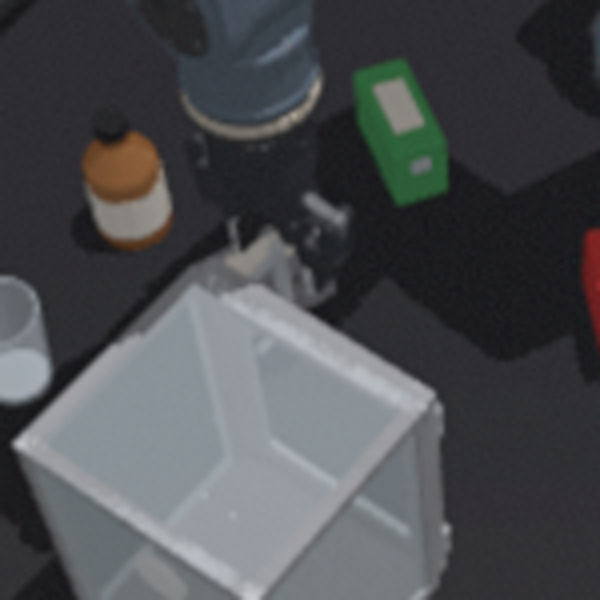

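The gripper straddles the handle at crop (260,260), with one finger on each side at (235,240) and (320,290). I'll close on it.

>>> servo_tool:
  steps:
    - {"travel": [0, 0, 0], "angular": [0, 0, 0], "jaw": 0.0}
    - {"travel": [0, 0, 0], "angular": [0, 0, 0], "jaw": 0.0}
    - {"travel": [0, 0, 0], "angular": [0, 0, 0], "jaw": 0.0}
    - {"travel": [0, 0, 0], "angular": [0, 0, 0], "jaw": 0.0}
    - {"travel": [0, 0, 0], "angular": [0, 0, 0], "jaw": 0.0}
    - {"travel": [0, 0, 0], "angular": [0, 0, 0], "jaw": 0.0}
  force: 25

```text
time: 8.0
eef_pos: [574.3, -116.7, 238.8]
orientation: [0.166, 3.137, -0.005]
ft_force: [-4.3, -11.8, 4.0]
gripper_width: 9.9
grasp_force: 27.2
```

```bash
python3 - <<'E'
from h import *
s=env.get_state();p=s["eef_pos"]
H=c2w(-85,102);v=p[:2]-H;print(H,np.linalg.norm(v),np.degrees(np.arctan2(v[1],v[0])))
r=np.linalg.norm(v);a0=np.arctan2(v[1],v[0])
h0=-6
gs=[]
for d in np.arange(6,97,6):
    a=a0-np.radians(d);q=H+r*np.array([np.cos(a),np.sin(a)]);gs.append(((q[0],q[1],p[2]),h0-d,90))
rel(*gs)
E
```

```text
[640.83324698  50.75488833] 180.200627589013 -111.67508816809811
t 8.0 p [ 574.3 -116.7  238.8] q [-0.2   0.4   0.2   1.37 -0.   -0.09] w 9.9 g 27.2 ft [ -4.3 -11.8   4. ]
travel [ 0.0179  0.006  -0.    ] ang [-0.2  0.   5.9]
travel [ 0.035   0.0139 -0.    ] ang [-0.2  0.  11.9]
travel [ 0.0513  0.0235 -0.0001] ang [-0.2  0.  17.9]
travel [ 0.0664  0.0347 -0.0001] ang [-0.2  0.  23.9]
travel [ 0.0803  0.0475 -0.0002] ang [-0.2  0.1 29.9]
travel [ 0.0928  0.0616 -0.0002] ang [-0.2  0.1 35.9]
travel [ 0.1037  0.077  -0.0003] ang [-0.2  0.1 41.9]
travel [ 0.1129  0.0934 -0.0003] ang [-0.2  0.1 47.9]
travel [ 0.1204  0.1108 -0.0004] ang [-0.2  0.1 53.9]
travel [ 0.1261  0.1287 -0.0004] ang [-0.2  0.1 59.9]
travel [ 0.1298  0.1472 -0.0005] ang [-0.1  0.1 65.9]
travel [ 0.1316  0.166  -0.0005] ang [-0.1  0.1 71.9]
travel [ 0.1314  0.1849 -0.0006] ang [-0.1  0.1 77.9]
travel [ 0.1292  0.2036 -0.0006] ang [-0.1  0.1 83.9]
travel [ 0.1251  0.222  -0.0007] ang [-0.1  0.1 89.9]
travel [ 0.1191  0.2399 -0.0008] ang [-0.1  0.2 95.9]
```

>>> servo_tool:
  steps:
    - {"travel": [0.009, 0.003, 0], "angular": [0, 0, 3], "jaw": 0.0}
    - {"travel": [0.018, 0.006, 0], "angular": [0, 0, 6], "jaw": 0.0}
    - {"travel": [0.035, 0.014, 0], "angular": [0, 0, 12], "jaw": 0.0}
    - {"travel": [0.0513, 0.0235, 0], "angular": [0, 0, 18], "jaw": 0.0}
    - {"travel": [0.0664, 0.0347, 0], "angular": [0, 0, 24], "jaw": 0.0}
    - {"travel": [0.0803, 0.0475, 0], "angular": [0, 0, 30], "jaw": 0.0}
    - {"travel": [0.0928, 0.0616, 0], "angular": [0, 0, 36], "jaw": 0.0}
    - {"travel": [0.1037, 0.077, 0], "angular": [0, 0, 42], "jaw": 0.0}
    - {"travel": [0.1037, 0.077, 0], "angular": [0, 0, 42], "jaw": 0.0}
  force: 25

```text
time: 9.12
eef_pos: [478.4, -27.3, 238.8]
orientation: [-1.279, -2.869, 0.001]
ft_force: [-7.8, -4.0, 5.7]
gripper_width: 9.8
grasp_force: 27.4
```

```bash
python3 - <<'E'
from h import *
s=env.get_state();p=s["eef_pos"]
H=c2w(-85,102);v=p[:2]-H;r=np.linalg.norm(v);a0=np.arctan2(v[1],v[0]);print(r,np.degrees(a0))
gs=[]
for d in np.arange(6,61,6):
    a=a0-np.radians(d);q=H+180.2*np.array([np.cos(a),np.sin(a)]);gs.append(((q[0],q[1],p[2]),-48-d,90))
rel(*gs)
E
```

```text
180.19746265787785 -154.34288075133298
t 9.12 p [478.4 -27.3 238.8] q [-0.06  0.17 -0.1   1.3  -0.    0.78] w 9.8 g 27.4 ft [-7.8 -4.   5.7]
travel [ 0.0178  0.0062 -0.    ] ang [-0.1  0.   5.9]
travel [ 0.0349  0.0143 -0.    ] ang [-0.1  0.  11.9]
travel [ 0.051   0.0241 -0.    ] ang [-0.1  0.  17.9]
travel [ 0.066   0.0355 -0.    ] ang [-0.1  0.  23.9]
travel [ 0.0797  0.0484 -0.0001] ang [-0.   0.  29.9]
travel [ 0.092   0.0627 -0.0001] ang [-0.   0.  35.9]
travel [ 1.028e-01  7.820e-02 -1.000e-04] ang [-0.   0.  41.9]
travel [ 1.118e-01  9.480e-02 -1.000e-04] ang [-0.   0.  47.9]
travel [ 1.191e-01  1.122e-01 -1.000e-04] ang [-0.   0.  53.9]
travel [ 1.245e-01  1.302e-01 -1.000e-04] ang [-0.   0.  59.9]
```

>>> servo_tool:
  steps:
    - {"travel": [0.0178, 0.0062, 0], "angular": [0, 0, 6], "jaw": 0.0}
    - {"travel": [0.0349, 0.0143, 0], "angular": [0, 0, 12], "jaw": 0.0}
    - {"travel": [0.051, 0.0241, 0], "angular": [0, 0, 18], "jaw": 0.0}
    - {"travel": [0.066, 0.0355, 0], "angular": [0, 0, 24], "jaw": 0.0}
    - {"travel": [0.0797, 0.0484, 0], "angular": [0, 0, 30], "jaw": 0.0}
    - {"travel": [0.092, 0.0627, 0], "angular": [0, 0, 36], "jaw": 0.0}
    - {"travel": [0.1028, 0.0782, 0], "angular": [0, 0, 42], "jaw": 0.0}
    - {"travel": [0.1118, 0.0948, 0], "angular": [0, 0, 48], "jaw": 0.0}
    - {"travel": [0.1118, 0.0948, 0], "angular": [0, 0, 48], "jaw": 0.0}
    - {"travel": [0.1118, 0.0948, 0], "angular": [0, 0, 48], "jaw": 0.05}
    - {"travel": [0.1118, 0.0948, 0], "angular": [0, 0, 48], "jaw": 0.05}
    - {"travel": [0.1118, 0.0948, 0], "angular": [0, 0, 48], "jaw": 0.05}
    - {"travel": [0.1118, 0.0948, 0], "angular": [0, 0, 48], "jaw": 0.05}
    - {"travel": [0.1118, 0.0948, -0.02], "angular": [0, 0, 48], "jaw": 0.05}
    - {"travel": [0.1118, 0.0948, -0.05], "angular": [0, 0, 48], "jaw": 0.05}
    - {"travel": [0.1118, 0.0948, -0.08], "angular": [0, 0, 48], "jaw": 0.085}
    - {"travel": [0.1118, 0.0948, -0.08], "angular": [0, 0, 48], "jaw": 0.085}
  force: 25

```text
time: 11.25
eef_pos: [476.0, 118.9, 320.2]
orientation: [2.334, 2.101, 0.005]
ft_force: [-0.4, -0.9, -0.3]
gripper_width: 83.4
grasp_force: 0.0
```

```bash
python3 - <<'E'
from h import *
rel()
f=grab_frame("top");W=pts(f);cv2.imwrite("pics/open.png",f["image"])
x,y,z=[W[...,i] for i in range(3)]
m=(z>62)&(z<76)&(x>400)&(x<570)&(y>-300)&(y<-150);print(cv2.minAreaRect(W[m][:,:2].astype(np.float32)))
m=(z>240)&(z<262)&(x>420)&(x<590)&(y>0)&(y<150)
if m.any(): print(m.sum(),cv2.minAreaRect(W[m][:,:2].astype(np.float32)))
# tilted grasp of case: heading along it, 35 deg; grasp pt 20 behind centre, z=45; TCP 5 ahead along tool
u=np.radians(-24.4);t=np.radians(35)
c=np.array([483,-219.])-20*np.array([np.cos(u),np.sin(u)])
zt=np.array([np.cos(t)*np.cos(u),np.cos(t)*np.sin(u),-np.sin(t)])
T=np.r_[c,45]+5*zt
print("grasp TCP",T)
rel((T-130*zt,-24.4,35),(T,-24.4,35))
E
```

```text
t 11.25 p [476.  118.9 320.2] q [ 0.24  0.19  0.13  1.5  -0.    1.92] w 83.4 g 0.0 ft [-0.4 -0.9 -0.3]
((483.7567443847656, -218.97117614746094), (50.65900421142578, 110.70794677734375), 65.33927917480469)
517 ((515.2403564453125, 76.75818634033203), (22.865421295166016, 150.67990112304688), 83.69474792480469)
grasp TCP [ 468.5162687  -212.42988809   42.13211782]
t 11.3 p [475.6 118.8 318.8] q [ 0.24  0.19  0.12  1.5  -0.    1.92] w 84.7 g 0.0 ft [-0.6 -0.4 -0.3]
travel [-0.2967 -0.0737  0.2018] ang [-34.1 -47.4 -65.8]
travel [-0.3303  0.0273  0.2765] ang [-34.1 -47.4 -65.8]
```

View pics/open.png

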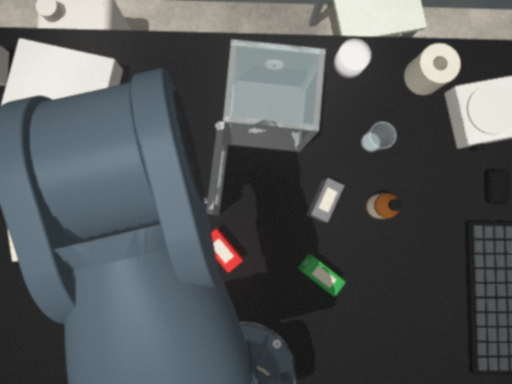

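The top picture shows the door open about 1.59 rad (edge from (222,125) to (212,210)) and the case standing undisturbed at (327,200). Next I'll swing over to the case.

```bash
python3 - <<'E'
from h import *
rel(((450,-190,320),-24.4,90))
E
```

```text
t 11.3 p [475.6 118.8 318.8] q [ 0.24  0.19  0.12  1.5  -0.    1.92] w 84.7 g 0.0 ft [-0.6 -0.4 -0.3]
travel [-0.3098  0.0069 -0.0014] ang [  0.1   0.  -71.6]
```

>>> servo_tool:
  steps:
    - {"travel": [-0.03, 0, -0.005], "angular": [0, 0, 0], "jaw": 0.085}
    - {"travel": [-0.07, 0, -0.005], "angular": [0, 0, -9], "jaw": 0.085}
    - {"travel": [-0.11, 0, -0.005], "angular": [0, 0, -18], "jaw": 0.085}
    - {"travel": [-0.15, 0.003, -0.005], "angular": [0, 0, -27], "jaw": 0.085}
    - {"travel": [-0.19, 0.005, -0.005], "angular": [0, 0, -36], "jaw": 0.085}
    - {"travel": [-0.23, 0.006, -0.004], "angular": [0, 0, -45], "jaw": 0.085}
    - {"travel": [-0.27, 0.007, -0.002], "angular": [0, 0, -54], "jaw": 0.085}
    - {"travel": [-0.3, 0.007, -0.001], "angular": [0, 0, -63], "jaw": 0.085}
    - {"travel": [-0.31, 0.007, -0.001], "angular": [0, 0, -71.6], "jaw": 0.085}
    - {"travel": [-0.31, 0.007, -0.001], "angular": [0, 0, -71.6], "jaw": 0.085}
  force: 80

```text
time: 12.55
eef_pos: [449.2, -190.7, 318.3]
orientation: [-0.667, -3.068, -0.0]
ft_force: [0.9, 0.2, 0.2]
gripper_width: 84.8
grasp_force: 0.0
```

```bash
python3 - <<'E'
from h import *
u=np.radians(-24.5);t=np.radians(35)
c=np.array([483.5,-219.])-20*np.array([np.cos(u),np.sin(u)])
zt=np.array([np.cos(t)*np.cos(u),np.cos(t)*np.sin(u),-np.sin(t)])
T=np.r_[c,45]+5*zt
rel((T-130*zt,-24.5,35),(T-130*zt+[0,0,60],-24.5,60))
E
```

```text
t 12.55 p [ 449.2 -190.7  318.3] q [-0.4   0.19  0.12  1.5  -0.    0.03] w 84.8 g 0.0 ft [0.9 0.2 0.2]
travel [ 0.0792 -0.0116  0.2017] ang [ -0.  -55.1  -0. ]
travel [ 0.0793 -0.0116  0.1417] ang [ -0.  -30.1  -0. ]
```

>>> servo_tool:
  steps:
    - {"travel": [0.013, -0.002, 0.02], "angular": [0, -8, 0], "jaw": 0.085}
    - {"travel": [0.026, -0.004, 0.05], "angular": [0, -16, 0], "jaw": 0.085}
    - {"travel": [0.039, -0.006, 0.08], "angular": [0, -24, 0], "jaw": 0.085}
    - {"travel": [0.052, -0.008, 0.11], "angular": [0, -32, 0], "jaw": 0.085}
    - {"travel": [0.065, -0.01, 0.14], "angular": [0, -40, 0], "jaw": 0.085}
    - {"travel": [0.079, -0.0116, 0.17], "angular": [0, -48, 0], "jaw": 0.085}
    - {"travel": [0.079, -0.0116, 0.19], "angular": [0, -55.1, 0], "jaw": 0.085}
    - {"travel": [0.0792, -0.0116, 0.2017], "angular": [0, -55.1, 0], "jaw": 0.085}
    - {"travel": [0.0792, -0.0116, 0.2017], "angular": [0, -55.1, 0], "jaw": 0.085}
  force: 80

```text
time: 13.68
eef_pos: [411.0, -184.4, 214.9]
orientation: [0.482, 2.22, -0.225]
ft_force: [-0.0, -0.8, -0.5]
gripper_width: 85.0
grasp_force: 0.0
```

```bash
python3 - <<'E'
from h import *
u=np.radians(-24.5);t=np.radians(35)
c=np.array([483.5,-219.])-20*np.array([np.cos(u),np.sin(u)])
zt=np.array([np.cos(t)*np.cos(u),np.cos(t)*np.sin(u),-np.sin(t)])
T=np.r_[c,45]+5*zt
rel((T,-24.5,35),)
g=grab_frame("scene");cv2.imwrite("pics/tilt.png",cv2.resize(g["image"][60:260,120:370],None,fx=3,fy=3,interpolation=cv2.INTER_CUBIC))
E
```

```text
t 13.68 p [ 411.  -184.4  214.9] q [-0.42 -0.55 -1.14  0.11 -0.01  0.01] w 85.0 g 0.0 ft [-0.  -0.8 -0.5]
travel [ 0.0922 -0.0017  0.1597] ang [ 0.1 -4.6 -0. ]
```

View pics/tilt.png

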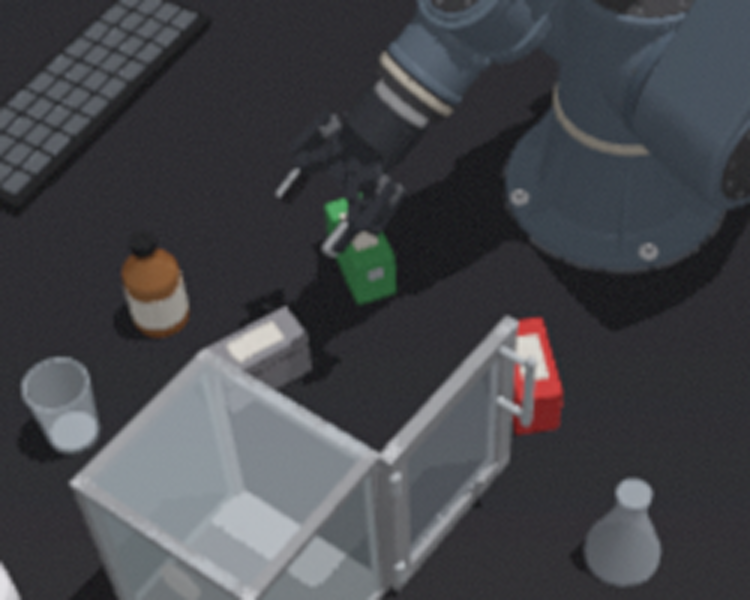

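The door stands open and the case at (265,350) is untouched. The gripper is poised behind it, but joint 3 is at its limit of −1.14. I'll fit the arm's planar kinematics from the logged poses to check which poses are feasible.

```bash
cat > kin.py <<'E'
from h import *
from scipy.optimize import least_squares
s=env.get_state()
D=[((200,-458,244.9),(.2134,-.0351,1.3235)),((490.8,-49.6,160.4),(.23,-.23,1.11)),((492.1,-49.6,41.9),(.34,-.41,.82)),((483.3,-219.7,41.7),(.40,-.31,.86)),((483.8,-219.8,289.9),(.28,.16,1.45)),((574.2,-115.4,238.3),(.4,.2,1.37)),((478.4,-27.3,238.8),(.17,-.1,1.3)),((476,118.9,320.2),(.19,.13,1.5)),((449.2,-190.7,318.3),(.19,.12,1.5)),((411,-184.4,214.9),(-.55,-1.14,.11))]
Rr=np.array([np.hypot(p[0],p[1]) for p,_ in D]);Z=np.array([p[2] for p,_ in D]);Q=np.array([q for _,q in D])
def fk(k,q):
    q=np.atleast_2d(q);r0,z0,A,a,B,b,L=k;f=q[:,0]-q[:,1];p=f+q[:,2]
    return r0+A*np.sin(q[:,0]+a)+B*np.sin(f+b)+L*np.cos(p), z0+A*np.cos(q[:,0]+a)+B*np.cos(f+b)-L*np.sin(p)
def res(k):
    r,z=fk(k,Q);return np.r_[r-Rr,z-Z,(k-K0)/[30,60,60,.3,60,.3,40]]
K0=np.array([0,350,350,0,350,1.3,250.])
K=least_squares(res,K0).x
lo,hi=np.array([-.74,-1.14,-2.1]),np.array([1.72,1.35,2.04])
def ik(r,z,t):
    t=np.radians(t);best=None
    for q0 in([.2,-.3,.5],[.8,.3,.3],[-.3,-.9,.3]):
        g=lambda q:np.r_[fk(K,q)[0]-r,fk(K,q)[1]-z,300*(q[0]-q[1]+q[2]-t)]
        o=least_squares(g,q0,bounds=(lo,hi))
        if best is None or o.cost<best.cost: best=o
    q=best.x
    w=(fk(K,q)[0][0]-K[6]*np.cos(t),fk(K,q)[1][0]+K[6]*np.sin(t))
    return np.round(q,2),round(np.sqrt(2*best.cost),1),np.round(w)
if __name__=="__main__":
    r,z=fk(K,Q);print(np.round(K,2),np.round(r-Rr,1),np.round(z-Z,1))
    for t in(20,30,35,40,50,60):
        print(t,"case",ik(514.4,45,t),"lift",ik(514.4,80,t),"front",ik(np.hypot(500,-60),70,t),"in",ik(np.hypot(690,-76),57,t))
E
python3 kin.py
```

```text
[-3.9100e+00  2.4555e+02  4.7617e+02  1.0000e-02  3.9766e+02  1.3900e+00
  4.3632e+02] [-0.5 -0.3  0.8 -0.6 -0.3 -0.4  0.   1.2 -0.1  0.2] [ 0.1  0.1 -1.3  1.7 -2.  -1.9  1.9  2.  -0.  -0.6]
20 case (array([ 0.17, -1.14, -0.62]), np.float64(129.8), array([177., 225.])) lift (array([ 0.03, -1.14, -0.5 ]), np.float64(120.3), array([165., 266.])) front (array([ 0.03, -1.14, -0.47]), np.float64(128.8), array([158., 258.])) in (array([ 0.71, -1.11, -1.47]), np.float64(0.0), array([284., 206.]))
30 case (array([ 0.11, -1.14, -0.49]), np.float64(88.0), array([183., 286.])) lift (array([-0.01, -1.14, -0.4 ]), np.float64(77.8), array([174., 323.])) front (array([-0.01, -1.14, -0.37]), np.float64(86.2), array([167., 315.])) in (array([ 0.49, -1.03, -1.  ]), np.float64(0.0), array([316., 275.]))
35 case (array([ 0.09, -1.14, -0.44]), np.float64(66.8), array([192., 313.])) lift (array([-0.02, -1.14, -0.35]), np.float64(56.4), array([184., 348.])) front (array([-0.02, -1.14, -0.33]), np.float64(64.8), array([177., 341.])) in (array([ 0.42, -0.97, -0.77]), np.float64(0.0), array([337., 307.]))
40 
[... 193 characters left out ...]
at64(43.3), array([190., 364.])) in (array([ 0.37, -0.89, -0.56]), np.float64(0.0), array([360., 337.]))
50 case (array([ 0.06, -1.14, -0.32]), np.float64(2.7), array([235., 380.])) lift (array([-0.04, -1.1 , -0.19]), np.float64(0.0), array([234., 414.])) front (array([-0.04, -1.14, -0.23]), np.float64(0.3), array([223., 404.])) in (array([ 0.33, -0.71, -0.17]), np.float64(0.0), array([414., 391.]))
60 case (array([ 0.06, -0.96,  0.02]), np.float64(0.0), array([296., 423.])) lift (array([-0.01, -0.91,  0.14]), np.float64(0.0), array([296., 458.])) front (array([-0.01, -0.95,  0.11]), np.float64(0.0), array([285., 448.])) in (array([ 0.36, -0.51,  0.18]), np.float64(0.0), array([476., 435.]))
```

Tool tilt has to be about 52° below horizontal: the elbow can reach that, and the roof bar still clears. I'll plan the grasp from above.

```bash
cat > plan.py <<'E'
from kin import *
def tcp(c,h,zg,back,t=52):
    u,tt=np.radians([h,t]);zt=np.array([np.cos(tt)*np.cos(u),np.cos(tt)*np.sin(u),-np.sin(tt)])
    return np.r_[np.array(c)-back*np.array([np.cos(u),np.sin(u)]),zg]+5*zt
C0=(483.6,-219.)
E
python3 - <<'E'
from plan import *
A=tcp(C0,-24.6,48,15)
for p in(A,A+[0,0,90],tcp(c2w(-165,-20),-4.8,80,15),tcp(c2w(-10,-20),-4.8,60,15)): print(p,ik(np.hypot(p[0],p[1]),p[2],52))
rel((A+[0,0,90],-24.6,52),(A,-24.6,52))
E
```

```text
[ 472.76036659 -214.03722835   44.05994623] (array([ 0.06, -1.11, -0.26]), np.float64(0.0), array([250., 388.]))
[ 472.76036659 -214.03722835  134.05994623] (array([-0.15, -0.97,  0.08]), np.float64(0.0), array([250., 478.]))
[539.02523979 -63.12543151  76.05994623] (array([ 0.03, -1.01, -0.13]), np.float64(0.0), array([274., 420.]))
[693.48163297 -76.09549722  56.05994623] (array([ 0.34, -0.67, -0.1 ]), np.float64(0.0), array([429., 400.]))
t 13.72 p [ 411.1 -184.6  215. ] q [-0.42 -0.55 -1.14  0.11 -0.01  0.01] w 85.2 g 0.0 ft [ 0.6  1.3 -0.1]
travel [ 0.0189 -0.0014  0.1042] ang [ 0.1 12.4  0.1]
travel [ 0.0883 -0.0015  0.1615] ang [ 0.1 12.4  0.1]
```

>>> servo_tool:
  steps:
    - {"travel": [0, 0, 0.02], "angular": [0, 12, 0], "jaw": 0.085}
    - {"travel": [0, 0, 0.02], "angular": [0, 12, 0], "jaw": 0.085}

```text
time: 13.98
eef_pos: [426.5, -191.7, 202.3]
orientation: [0.526, 2.428, -0.182]
ft_force: [0.6, 0.2, 0.5]
gripper_width: 84.9
grasp_force: 0.0
```

```bash
python3 - <<'E'
from plan import *
A=tcp(C0,-24.6,48,15)
rel((A+[0,0,90],-24.6,52),(A,-24.6,52))
E
```

```text
t 13.97 p [ 426.5 -191.7  202.3] q [-0.42 -0.37 -0.92  0.36 -0.    0.01] w 84.9 g 0.0 ft [0.6 0.2 0.5]
travel [ 0.0019 -0.0012  0.0854] ang [0.1 0.2 0.1]
travel [ 0.0575 -0.0012  0.1561] ang [0.1 0.2 0.1]
```

>>> servo_tool:
  steps:
    - {"travel": [0.001, -0.001, 0.045], "angular": [0, 0, 0], "jaw": 0.085}
    - {"travel": [0.002, -0.001, 0.0854], "angular": [0, 0, 0], "jaw": 0.085}
    - {"travel": [0.02, -0.001, 0.108], "angular": [0, 0, 0], "jaw": 0.085}
    - {"travel": [0.038, -0.001, 0.131], "angular": [0, 0, 0], "jaw": 0.085}
    - {"travel": [0.05, -0.001, 0.147], "angular": [0, 0, 0], "jaw": 0.085}
    - {"travel": [0.0575, -0.001, 0.156], "angular": [0, 0, 0], "jaw": 0.085}
    - {"travel": [0.0575, -0.001, 0.156], "angular": [0, 0, 0], "jaw": 0.085}
  force: 80

```text
time: 14.85
eef_pos: [471.4, -213.3, 44.2]
orientation: [0.525, 2.424, -0.183]
ft_force: [-0.5, 0.8, 0.3]
gripper_width: 85.2
grasp_force: 0.0
```

```bash
python3 - <<'E'
from plan import *
rel((tcp(C0,-24.6,48,15),-24.6,52))
E
```

```text
t 14.85 p [ 471.4 -213.3   44.2] q [-0.42  0.07 -1.11 -0.28 -0.    0.  ] w 85.2 g 0.0 ft [-0.5  0.8  0.3]
travel [-0.0011 -0.0001  0.001 ] ang [0.1 0.4 0.1]
```

Contact-free and in place. Next I'll close, lift a little and check.

>>> servo_tool:
  steps:
    - {"travel": [0, 0, 0], "angular": [0, 0, 0], "jaw": 0.035}
    - {"travel": [0, 0, 0], "angular": [0, 0, 0], "jaw": 0.035}
    - {"travel": [0, 0, 0], "angular": [0, 0, 0], "jaw": 0.035}
    - {"travel": [0, 0, 0], "angular": [0, 0, 0], "jaw": 0.035}
    - {"travel": [0, 0, 0], "angular": [0, 0, 0], "jaw": 0.035}
    - {"travel": [-0.006, 0, -0.008], "angular": [0, 0, 0], "jaw": 0.035}
    - {"travel": [-0.013, 0, -0.016], "angular": [0, 0, 0], "jaw": 0.035}
    - {"travel": [-0.02, 0, -0.025], "angular": [0, 0, 0], "jaw": 0.035}
    - {"travel": [-0.02, 0, -0.025], "angular": [0, 0, 0], "jaw": 0.035}
  force: 80

```text
time: 15.98
eef_pos: [473.4, -214.3, 78.8]
orientation: [0.524, 2.419, -0.184]
ft_force: [0.6, 0.2, -2.9]
gripper_width: 49.5
grasp_force: 79.8
```

```bash
python3 - <<'E'
from plan import *
F=tcp(c2w(-165,-20),-4.8,82,15);I=tcp(c2w(-10,-20),-4.8,82,15)
rel((F,-4.8,52),(I,-4.8,52))
f=grab_frame("top");W=pts(f)
x,y,z=[W[...,i] for i in range(3)]
m=(z>92)&(z<115)&(x>480)&(x<580)&(y>-290)&(y<-190)
p=W[m];print(len(p));
if len(p)>20:
    A=np.c_[p[:,:2]-p[:,:2].mean(0),np.ones(len(p))];k=np.linalg.lstsq(A,p[:,2],rcond=None)[0];print("plane",k,"tilt deg",np.degrees(np.hypot(k[0],k[1])));print(cv2.minAreaRect(p[:,:2].astype(np.float32)))
    q=p[:,0]*np.cos(np.radians(-24.6))+p[:,1]*np.sin(np.radians(-24.6));print("front end along",np.percentile(q,99.5))
cv2.imwrite("pics/lift.png",cv2.resize(f["image"][120:300,200:400],None,fx=3,fy=3))
E
```

```text
t 15.97 p [ 473.4 -214.3   78.8] q [-0.42 -0.02 -1.07 -0.15 -0.    0.  ] w 49.5 g 79.8 ft [ 0.6  0.2 -2.9]
travel [ 0.0026  0.1648 -0.0011] ang [-12.2   0.7 -15.4]
travel [-0.1113  0.2168  0.0901] ang [-12.2   0.7 -15.4]
452
plane [-2.16672597e-02 -2.88274517e-02  1.02019403e+02] tilt deg 2.0662196795486008
((502.4255676269531, -226.23797607421875), (49.66028594970703, 69.63990020751953), 64.47071838378906)
front end along 585.2632526936518
```

View pics/lift.png

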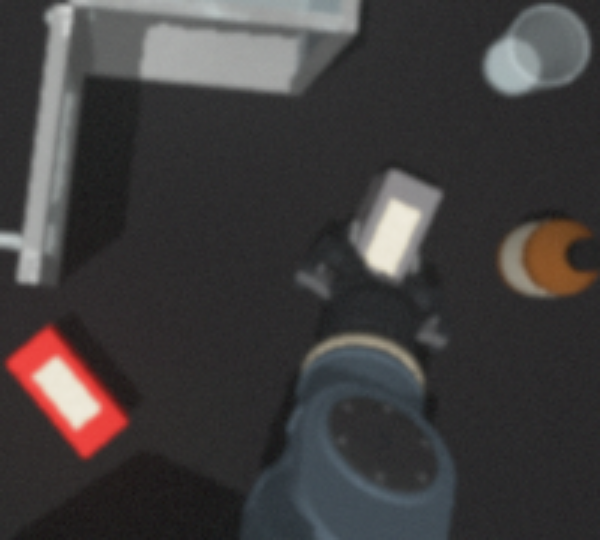

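The lifted case at crop (405,215) is level within 2° and firmly held, and the bottle is untouched. Now I'll work out the carry.

```bash
python3 - <<'E'
from plan import *
g=[]
for ox,z in((-165,72),(-120,72),(-80,72),(-45,72),(-10,72),(-10,62)): g.append((tcp(c2w(ox,-20),-4.8,z,15),-4.8,52.4))
rel(*g)
E
```

```text
t 16.02 p [ 473.1 -214.2   78.2] q [-0.42 -0.02 -1.07 -0.15 -0.    0.  ] w 49.4 g 79.8 ft [ 0.8 -0.4 -3.7]
travel [0.0082 0.1648 0.0064] ang [-12.1   1.  -15.4]
travel [-0.0249  0.1799  0.0328] ang [-12.1   1.  -15.4]
travel [-0.0543  0.1933  0.0564] ang [-12.1   1.  -15.4]
travel [-0.08    0.2051  0.0769] ang [-12.1   1.  -15.4]
travel [-0.1058  0.2168  0.0975] ang [-12.1   1.  -15.4]
travel [-0.0995  0.2168  0.1053] ang [-12.1   1.  -15.4]
```

>>> servo_tool:
  steps:
    - {"travel": [0.001, 0.03, 0.001], "angular": [-2, 0.2, -2.5], "jaw": 0.035}
    - {"travel": [0.002, 0.06, 0.002], "angular": [-4, 0.4, -5], "jaw": 0.035}
    - {"travel": [0.004, 0.09, 0.003], "angular": [-6, 0.5, -7.6], "jaw": 0.035}
    - {"travel": [0.006, 0.12, 0.005], "angular": [-8, 0.7, -10.2], "jaw": 0.035}
    - {"travel": [0.007, 0.145, 0.006], "angular": [-10, 0.9, -12.8], "jaw": 0.035}
    - {"travel": [0.008, 0.165, 0.006], "angular": [-12.1, 1, -15.4], "jaw": 0.035}
    - {"travel": [0.008, 0.165, 0.006], "angular": [-12.1, 1, -15.4], "jaw": 0.035}
    - {"travel": [0.008, 0.165, 0.006], "angular": [-12.1, 1, -15.4], "jaw": 0.035}
  force: 80

```text
time: 17.02
eef_pos: [538.5, -63.3, 67.8]
orientation: [0.106, 2.484, -0.036]
ft_force: [0.2, -0.8, -3.0]
gripper_width: 49.3
grasp_force: 80.1
```

```bash
python3 - <<'E'
from plan import *
g=[]
for ox,z in((-165,72),(-120,72),(-80,72),(-45,72),(-10,72),(-10,62)): g.append((tcp(c2w(ox,-20),-4.8,z,15),-4.8,52.4))
rel(*g)
f=grab_frame("top");W=pts(f);x,y,z=[W[...,i] for i in range(3)]
c,s=np.cos(YAW),np.sin(YAW);ox=c*(x-CAB[0])+s*(y-CAB[1]);oy=-s*(x-CAB[0])+c*(y-CAB[1])
m=(ox<-95)&(ox>-180)&(abs(oy+20)<45)&(z>75)&(z<105)
print(m.sum(),np.percentile(ox[m],[1,99]),np.percentile(oy[m],[2,98]),np.median(z[m]))
near=m&(ox>-140);print(np.percentile(oy[near],[2,98]),cv2.minAreaRect(np.c_[ox[near],oy[near]].astype(np.float32)))
k=np.linalg.lstsq(np.c_[ox[near],oy[near],np.ones(near.sum())],z[near],rcond=None)[0];print(k)
a=f["image"][20:220,190:400]
g2=grab_frame("scene")["image"][110:310,130:340]
cv2.imwrite("pics/front.png",cv2.resize(np.hstack([a,g2]),(798,380),interpolation=cv2.INTER_CUBIC))
E
```

```text
t 17.02 p [538.5 -63.3  67.8] q [-0.13  0.05 -1.01 -0.15  0.03 -0.04] w 49.3 g 80.1 ft [ 0.2 -0.8 -3. ]
travel [-0.0005  0.0002  0.0001] ang [-0.1 -0.  -0.1]
travel [-0.0362  0.0003  0.0275] ang [-0.1 -0.  -0.1]
travel [-0.0679  0.0004  0.0519] ang [-0.1 -0.  -0.1]
travel [-0.0957  0.0004  0.0732] ang [-0.1 -0.  -0.1]
travel [-0.1234  0.0005  0.0945] ang [-0.1 -0.  -0.1]
travel [-0.1173  0.0005  0.1025] ang [-0.1 -0.  -0.1]
523 [-179.46276403 -111.779383  ] [-44.75460015   8.61872987] 90.56447802646676
[-43.6254321    4.45489956] ((-125.26679992675781, -19.870431900024414), (29.127052307128906, 49.921844482421875), 0.5835591554641724)
[-4.87487424e-02 -1.13443872e-02  8.36040508e+01]
```

View pics/front.png

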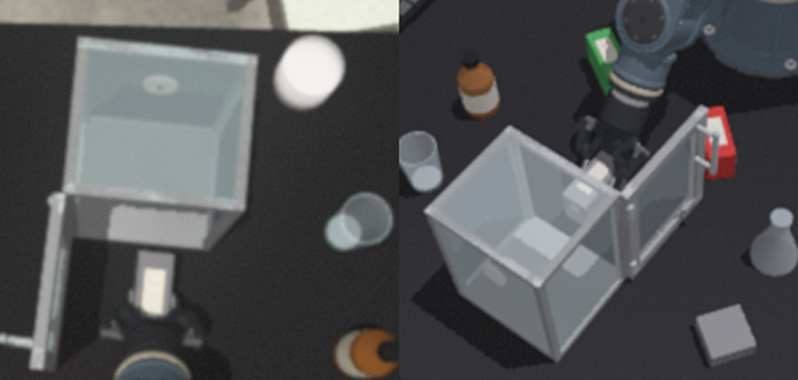

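The case at left-panel (155,285) is in line with the opening and clear of both posts, with the front nose-down 2.8°. I'll insert with a 2° correction.

>>> servo_tool:
  steps:
    - {"travel": [-0.018, 0, 0.012], "angular": [0, -1, 0], "jaw": 0.035}
    - {"travel": [-0.037, 0, 0.026], "angular": [0, -2, 0], "jaw": 0.035}
    - {"travel": [-0.053, 0, 0.039], "angular": [0, -2.5, 0], "jaw": 0.035}
    - {"travel": [-0.069, 0, 0.051], "angular": [0, -2.5, 0], "jaw": 0.035}
    - {"travel": [-0.083, 0, 0.0625], "angular": [0, -2.5, 0], "jaw": 0.035}
    - {"travel": [-0.097, 0, 0.0725], "angular": [0, -2.5, 0], "jaw": 0.035}
    - {"travel": [-0.111, 0, 0.0835], "angular": [0, -2.5, 0], "jaw": 0.035}
    - {"travel": [-0.124, 0, 0.094], "angular": [0, -2.5, 0], "jaw": 0.035}
    - {"travel": [-0.124, 0, 0.094], "angular": [0, -2.5, 0], "jaw": 0.035}
  force: 80

```text
time: 18.25
eef_pos: [695.4, -76.4, 69.4]
orientation: [0.104, 2.439, -0.038]
ft_force: [0.4, 0.3, -2.7]
gripper_width: 49.5
grasp_force: 80.0
```

```bash
python3 - <<'E'
from plan import *
h=[]
T=tcp(c2w(-10,-20),-4.8,62,15)
rel((T,-4.8,50),(T+[0,0,-2],-4.8,50))
E
```

```text
t 18.25 p [695.4 -76.4  69.4] q [-0.12  0.32 -0.7  -0.14  0.02 -0.03] w 49.5 g 80.0 ft [ 0.4  0.3 -2.7]
travel [0.0088 0.0002 0.0074] ang [-0.   0.2 -0.1]
travel [0.0101 0.0002 0.0089] ang [-0.   0.2 -0.1]
```

>>> servo_tool:
  steps:
    - {"travel": [0.003, 0, 0.0038], "angular": [0, 0, 0], "jaw": 0.035}
    - {"travel": [0.006, 0, 0.0075], "angular": [0, 0, 0], "jaw": 0.035}
    - {"travel": [0.0069, 0, 0.0086], "angular": [0, 0, 0], "jaw": 0.035}
    - {"travel": [0.0074, 0, 0.0093], "angular": [0, 0, 0], "jaw": 0.035}
    - {"travel": [0.0074, 0, 0.0093], "angular": [0, 0, 0], "jaw": 0.035}
  force: 80

```text
time: 18.88
eef_pos: [695.1, -76.2, 59.0]
orientation: [0.103, 2.437, -0.038]
ft_force: [-9.5, -0.3, 16.9]
gripper_width: 49.2
grasp_force: 80.6
```

Floor contact felt. Next: release with a limited opening, then back straight out.

>>> servo_tool:
  steps:
    - {"travel": [0, 0, 0], "angular": [0, 0, 0], "jaw": 0.066}
    - {"travel": [0, 0, 0], "angular": [0, 0, 0], "jaw": 0.066}
    - {"travel": [0, 0, 0], "angular": [0, 0, 0], "jaw": 0.066}
    - {"travel": [0, 0, 0], "angular": [0, 0, 0], "jaw": 0.066}
    - {"travel": [0, 0, 0], "angular": [0, 0, 0], "jaw": 0.066}
  force: 20

```text
time: 19.5
eef_pos: [694.3, -76.0, 57.3]
orientation: [0.103, 2.44, -0.037]
ft_force: [1.1, -0.3, -0.3]
gripper_width: 65.9
grasp_force: 0.0
```

```bash
python3 - <<'E'
from plan import *
p=env.get_state()["eef_pos"];d=np.r_[c2w(-1,0)-c2w(0,0),0]
rel(*[(p+d*k+[0,0,z],-4.8,50) for k,z in((40,3),(80,5),(120,5),(165,5))])
E
```

```text
t 19.5 p [694.3 -76.   57.3] q [-0.12  0.34 -0.71 -0.18  0.02 -0.03] w 65.9 g 0.0 ft [ 1.1 -0.3 -0.3]
travel [ 0.0287 -0.     -0.028 ] ang [-0.   0.1 -0. ]
travel [ 0.058  -0.0001 -0.0553] ang [-0.   0.1 -0. ]
travel [ 0.0886 -0.0001 -0.0811] ang [-0.   0.1 -0. ]
travel [ 1.230e-01 -1.000e-04 -1.101e-01] ang [-0.   0.1 -0. ]
```

>>> servo_tool:
  steps:
    - {"travel": [0.007, 0, -0.007], "angular": [0, 0, 0], "jaw": 0.066}
    - {"travel": [0.0145, 0, -0.014], "angular": [0, 0, 0], "jaw": 0.066}
    - {"travel": [0.0287, 0, -0.028], "angular": [0, 0, 0], "jaw": 0.066}
    - {"travel": [0.043, 0, -0.0415], "angular": [0, 0, 0], "jaw": 0.066}
    - {"travel": [0.058, 0, -0.0553], "angular": [0, 0, 0], "jaw": 0.066}
    - {"travel": [0.0735, 0, -0.068], "angular": [0, 0, 0], "jaw": 0.066}
    - {"travel": [0.0886, 0, -0.0811], "angular": [0, 0, 0], "jaw": 0.066}
    - {"travel": [0.106, 0, -0.0955], "angular": [0, 0, 0], "jaw": 0.066}
    - {"travel": [0.123, 0, -0.11], "angular": [0, 0, 0], "jaw": 0.066}
    - {"travel": [0.123, 0, -0.14], "angular": [0, 0, 0], "jaw": 0.066}
    - {"travel": [0.123, 0, -0.16], "angular": [0, 0, 0], "jaw": 0.066}
    - {"travel": [0.123, 0, -0.16], "angular": [0, 0, 0], "jaw": 0.066}

```text
time: 21.0
eef_pos: [497.6, -59.4, 101.7]
orientation: [0.103, 2.438, -0.038]
ft_force: [0.3, 0.4, 0.5]
gripper_width: 65.9
grasp_force: 0.0
```

```bash
python3 - <<'E'
from plan import *
rel()
f=grab_frame("top");g=grab_frame("scene")
cv2.imwrite("pics/final.png",cv2.resize(np.hstack([f["image"][20:220,190:400],g["image"][110:310,130:340]]),(798,380),interpolation=cv2.INTER_CUBIC))
E
```

```text
t 21.0 p [497.6 -59.4 101.7] q [-0.14 -0.12 -1.1  -0.1   0.04 -0.04] w 65.9 g 0.0 ft [0.3 0.4 0.5]
```

View pics/final.png

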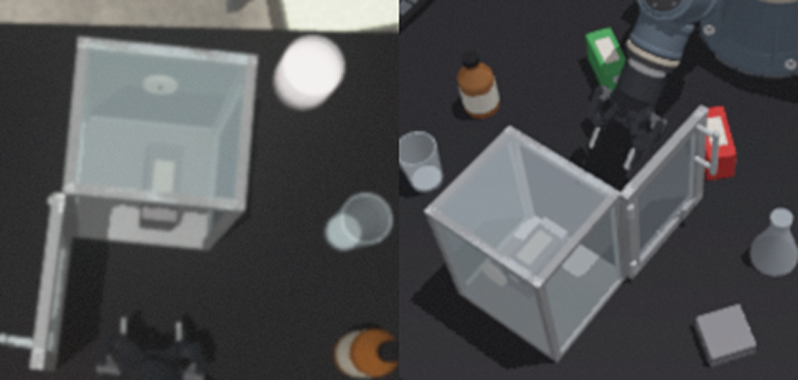

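The case stands inside at left-panel (163,177), upright, with its long side pointing inward. The door is open and the bystanders have not moved. I'll check its position by casting the label's pixel ray onto z = 82, then hand in.

```bash
python3 - <<'E'
from h import *
f=grab_frame("top");K=f["camera_matrix"];T=np.array(f["pose"])
for n,(a,b) in dict(label=(163,177),near=(160,208)).items():
    u,v=190+a/1.9,20+b/1.9
    d=T[:3,:3]@[(u-K[0,2])/K[0,0],(v-K[1,2])/K[1,1],1];t=T[:3,3];k=(82-t[2])/d[2];w=(t+k*d)[:2]
    c,s=np.cos(YAW),np.sin(YAW);e=w-CAB;print(n,"own",c*e[0]+s*e[1],-s*e[0]+c*e[1])
E
```

```text
label own -3.617464101958089 -20.594488604904882
near own -48.06607704470218 -20.373550292194462
```

```bash
python3 -c "
from station import env
print(env.finish_job())"
```

```text
the job is handed in; nothing more can be done
None
```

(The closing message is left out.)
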